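# Index the engine cradle a quarter turn and relock its plunger

## Task

The model engine is clamped in the cradle of the indexing turntable and has to be worked on from its chimney end. Pull the red plunger knob right up and only then twist it, without forcing, so that it stays out by itself; push the wooden cradle round (not the engine) until the chimney end points to the white line on the front of the blue base, then twist the knob back so that the pin drops fully home in that slot. Leave the solder spools and the tape where they are.

Things in the scene. Friction and masses are not known exactly. Their poses are not given: they have to be found in the camera images.
- index_base: Blue round base of the turntable, fixed, 216 mm wide. Origin: centre of its underside, on the turning axis; z up; -x points to the white line on its front lug (126 mm out), roughly toward the robot. Plunger on a bracket at the front right, 135 deg clockwise from +x seen from above, axis 98 mm from the centre; bracket and steel sleeve lie 80 to 141 mm from the centre, up to 60 mm high.
- turntable (a joint): Turn of disc, cradle and engine, rad, + anticlockwise from above; a rim slot every 45 deg. Starts locked near 0 (chimney to base +y); at +pi/2 the chimney end points to the white line. Turns both ways, friction 0.1 N m, stays where left. The tapered pin centres it if let down within 1.5 deg of a slot; elsewhere it rests on the disc, 8 mm up, and drops in once a slot comes under.
- plunger (a joint): Lift of the plunger, m: 0 fully home, pin 8 mm deep in a slot; 0.016 upper stop. A spring pulls it down with 4 N at 0, 7 N when out. The cross key under the knob must be lifted 12 mm before the knob can turn. Held out, the key rests in a seat at 0.0097, behind a hump 2 mm high: lift over it again (above 0.012) to twist back.
- plunger_knob (a joint): Twist of the knob, rad, + anticlockwise from above: 0 locked (key over its deep slot), about 1.22 (70 deg) in the hold-out seat, stop at 1.3. From 0 it turns only the + way.
- knob_grip (a point): Centre of the knob's red wing: a bar 44 mm long, 10 mm thick, 21 mm high (10.5 mm above and below this point) on a round hub 28 mm wide. On the plunger's axis, 78 mm above the bench when home; rises and twists with the knob. x along the bar, y across its thickness (the faces to pinch from above), z up. At twist 0 x points away from the turntable's axis.
- chimney_end (a point): Middle of the cradle's end at the engine's chimney, level with the tops of its side walls: 71 mm from the turning axis, 60.5 mm above the bench; +y points outward along the cradle. The wooden cradle is 142 mm long; its side walls run full length, outer faces 27 mm either side of the centre line, 33 to 60.5 mm above the bench. It stands on the aluminium disc, 208 mm wide, top at 26 mm.
- engine: Blue model steam engine, 130 x 32 x 52 mm, top 85 mm above the bench, clamped between the cradle's side walls and turning with them. Not to be pushed or knocked. Origin at the centre of its underside.
- green_spool: Loose solder spool with green flanges, 70 x 62 x 36 mm, on the bench; leave in place. Origin at the centre of its underside.
- blue_spool: Loose solder spool with blue flanges, 70 x 62 x 36 mm, on the bench; leave in place. Origin at the centre of its underside.
- tape: Loose roll of masking tape, 78 mm in diameter, 19 mm high, lying flat; leave in place. Origin at the centre of its underside.

How it is judged:
By the outcome, as a careful person would: the job done as asked, in the order asked, and still so for the second after the job is handed in, with the robot touching nothing.
It also fails if it takes over 67 s, if anything falls off the work surface, if the arm or the gripper's body presses on something with over 40 N, if the wrist force passes 120 N, or if a joint passes its speed limit or range.

## Robot

A 7-joint arm with a two-finger parallel gripper is mounted at the origin on a cart in front of the work surface, level with it; the furniture and walls round the work are solid. World frame = base frame: x ahead of the robot, y to its left, z up, the work surface at z = 0. Lengths are in m, angles in rad, forces in N, time in s.
With the tool pointing down it reaches from about 0.4 to 0.85 m from the base axis. Payload 4.5 kg.
Tool frame: the origin (TCP) lies at the very end of the fingers, on their centre line; the grasp point (between the pads) lies 19 mm behind it; z points along the fingers, y is the line along which they close (so a half turn about z gives the same grasp; the last joint's range is limited). The gripper opens to 88 mm and grips with 3 to 60 N. Pads are 18 mm wide; open, the fingers measure 123 mm over their backs; the gripper's body (75 mm by 187 mm) begins 45 mm behind the grasp point.
Start: joints at [0.034, 0.689, -0.195, 1.565, 0.157, 0.902, -0.215], TCP at [0.625, 0, 0.239] pointing down, gripper open.
Joint ranges: [-3.01, 3.01], [-0.46, 2.08], [-1.47, 1.51], [0.13, 2.56], [-1, 4.14], [0.04, 2.09], [-2.66, 2.66]. Speed limits (rad/s): [2.57, 2.57, 3.14, 3.14, 3.14, 3.14, 3.14].

## Interface

Orientations are given as a unit quaternion [w, x, y, z].
In Python, from cell import telemetry, snapshot, bot, trace gives the robot as it stands.
- The arm moves only by the tool arm_command, never from a script. Its argument "deltas" is a list of rows, each a list of 3 entries, a list of its own where there are three numbers: the shift along the tool's x, y, z in units of 30 mm (1.0 is 30 mm), then the turn about the tool's z in units of 5 degrees (1.0 is 5 degrees), then the opening, from 0 (shut) to 1 (fully open). A call has 1 to 20 rows; each row is the pose to reach, as a shift and turn from the pose commanded when the call began, along the tool's axes at that moment; what a row does not reach only later rows make up. A row lasts 1/12 s, in which the tool goes at most 41.7 mm and 7.16 degrees, less where a joint would pass 70% of its speed; a pose out of reach is approached as far as the arm can. A call with a gripper value outside its range is refused whole. The fingers move at their own pace and stop on an object; "force" is the grip in N (left out, the last holds). Time passes only in rows, so rows that repeat a pose let the fingers close. It gives the time, the measured TCP pose, the force, the opening and the grip force at its end, in the units of the state.
- telemetry.get_state(): the state, without advancing time (a new reading comes with each control period).
- snapshot(name): name is "scene" or "side" or "wrist"; returns a dict with "image" (384x512x3 uint8, red, green, blue), "range_z" (384x512 float32, m along the optical axis (not along the pixel's ray), 0 where there is no reading), "fx", "fy", "cx", "cy" (pixels), "k1" (the pictures are not rectified: a ray, as slopes to the right and down, at radius r is drawn at 1 + k1 r^2 times it, then the intrinsics apply), "view" (4x4, takes a point from world to camera coordinates); the wrist camera has in their place "hand_eye" (4x4, takes a point from camera to tool coordinates, whose origin is the TCP and whose axes are the flange's). Camera axes: x right, y down, z forward; pixel columns grow to the right and rows downward; lengths in m; the calibration is good to about 2 mm. A picture is of the moment at which its call begins: read the wrist's pose just before it.
- bot.close_job(): hands the job in; it is judged then, once.
Trained networks look in a picture, given as the dict that the camera call returned (one of the last four; its "shot" number tells which), for a name from the list of things; names that differ only in an ending like _2 or _b are one class to them, and where a whole thing is asked for, a point or a joint stands for the part that bears it (a point fixed in the world has none). Each returns a list of dicts, best first, with "score" (0 to 1); they miss things now and then, are a little off and sometimes report something else, mostly with a low value. They report only what shows in the picture. A call takes as long as a camera call.
- trace(picture, thing): "mask" (384x512 bool, what is visible of it) and "at" ([column, row] in pixels, amid what is visible of it).
The state is a dict: "clock": time; "joint_positions": joint angles; "qd": joint speeds; "joint_torque": joint torques, N m; "tool_pos": TCP position; "tcp_rot": TCP orientation; "force": force on the tool from outside, world axes, zero at the start; "torque": the same for the moment, N m; "finger_gap": finger opening in m; "grip_force": force on a finger pad.
Only numpy, scipy, OpenCV 4.12 (cv2) and the standard library are available. Lean on these libraries where they do the work, as an engineer would, in place of code of your own. Each camera call takes 0.05 s, during which the arm holds its last target. There are 200 camera calls.

## Working session

There is one attempt and no reset: what is moved stays moved. The work goes in short steps, Python scripts to look and compute and a tool call to move; the robot and the scene stay as the last step left them, time stands still between calls to the robot, and variables do not carry over. Pictures are saved under pics/ and viewed, at most 10 in all, crops included, and the job is handed in when it is done.

Besides the shell and the picture viewer there is one more tool, called after "Emit:" in YAML: its name, and indented under it one key for each argument. arm_command: Moves the arm, as the interface text tells. Its arguments: {"type":"object","properties":{"deltas":{"type":"array","items":{"type":"array"}},"force":{"type":"number"}},"required":["deltas"]}

```bash
mkdir -p pics; ls
cat > h.py <<'E'
import numpy as np, cv2
from cell import telemetry, snapshot, bot, trace
from scipy.spatial.transform import Rotation as R
def st(): return telemetry.get_state()
def T_tool(s):
    T=np.eye(4); q=s["tcp_rot"]; T[:3,:3]=R.from_quat([q[1],q[2],q[3],q[0]]).as_matrix(); T[:3,3]=s["tool_pos"]; return T
def cam2world(p,s=None):
    return T_tool(s)@p["hand_eye"] if "hand_eye" in p else np.linalg.inv(p["view"])
def rays(p,uv):
    K=np.array([[p["fx"],0,p["cx"]],[0,p["fy"],p["cy"]],[0,0,1.]])
    return cv2.undistortPoints(np.float64(uv).reshape(-1,1,2),K,np.array([p["k1"],0,0,0.])).reshape(-1,2)
def pts(p,uv,s=None):
    uv=np.asarray(uv).reshape(-1,2); r=rays(p,uv); i=uv.round().astype(int)
    z=p["range_z"][i[:,1],i[:,0]]; P=np.c_[r*z[:,None],z,np.ones(len(z))]
    return (P@cam2world(p,s).T)[:,:3], z>0
def maskpts(p,m,s=None):
    v,u=np.nonzero(m); P,ok=pts(p,np.c_[u,v],s); return P[ok]
def save(p,n): cv2.imwrite("pics/"+n,p["image"][:,:,::-1])
E
python3 - <<'E'
from h import *
s=st(); print(s["tool_pos"],s["tcp_rot"],s["force"],s["finger_gap"])
ims=[]
for n in ["scene","side","wrist"]:
    p=snapshot(n); ims.append(p["image"])
    print(n, p["fx"],p["k1"],cam2world(p,s)[:3,3])
    for t in ["index_base","plunger_knob","engine","chimney_end","green_spool","blue_spool","tape"]:
        r=trace(p,t)
        if r:
            P=maskpts(p,r[0]["mask"],s)
            print(t,round(r[0]["score"],2),r[0]["at"],np.median(P,0).round(3) if len(P) else None, P.min(0).round(3),P.max(0).round(3))
im=np.vstack([np.hstack(ims[:2]),np.hstack([ims[2],ims[2]*0])])
cv2.imwrite("pics/a.png",cv2.resize(im,(800,600))[:,:,::-1])
E
```

```text
pics
[ 6.24379573e-01 -7.63184133e-05  2.37903730e-01] [-5.94001683e-04  7.07094726e-01  7.07118249e-01 -6.90867778e-04] [-0.17991334  0.41980609  0.23383389] 0.0881304206744325
scene 498.4531204811897 -0.14109839979714672 [-0.08802977  0.74000017  0.82689043]
index_base 0.92 [278.0, 165.7] [ 0.497 -0.155  0.03 ] [ 0.4   -0.337 -0.004] [ 0.639 -0.064  0.093]
plunger_knob 0.6 [316.4, 146.5] [ 0.444 -0.229  0.081] [ 0.427 -0.352  0.001] [ 0.483 -0.217  0.093]
engine 0.59 [277.0, 148.3] [ 0.519 -0.179  0.072] [ 0.503 -0.233  0.05 ] [ 0.546 -0.12   0.088]
chimney_end 0.92 [272.9, 162.3] [ 0.506 -0.151  0.03 ] [ 0.421 -0.34  -0.001] [ 0.632 -0.069  0.091]
green_spool 0.6 [257.7, 230.3] [0.398 0.073 0.037] [ 0.377  0.038 -0.002] [0.43  0.094 0.044]
blue_spool 0.84 [183.1, 244.8] [0.505 0.197 0.036] [ 0.481  0.151 -0.   ] [0.542 0.221 0.043]
tape 0.63 [143.7, 266.4] [0.507 0.32  0.019] [ 0.47   0.265 -0.001] [0.55  0.355 0.026]
side 382.8608009649145 -0.10737148593007038 [0.10232603 0.63824355 0.75591318]
index_base 0.83 [271.2, 167.4] [ 0.497 -0.155  0.026] [ 0.399 -0.302  0.   ] [ 0.627 -
[... 247 characters left out ...]
 0.073 0.034] [ 0.374  0.009 -0.002] [0.441 0.093 0.04 ]
blue_spool 0.32 [164.5, 278.3] [0.51  0.32  0.018] [ 0.471  0.269 -0.002] [0.562 0.355 0.023]
tape 0.98 [170.2, 288.1] [0.509 0.319 0.017] [ 0.47   0.265 -0.003] [0.562 0.356 0.023]
wrist 285.75237371047893 -0.006683808647940133 [0.62519928 0.06571317 0.3835776 ]
index_base 0.76 [197.4, 296.0] [ 0.549 -0.172  0.025] [ 0.423 -0.259 -0.003] [0.627 0.027 0.335]
engine 0.58 [176.2, 307.7] [ 0.529 -0.18   0.068] [ 0.508 -0.219  0.044] [ 0.546 -0.116  0.085]
green_spool 0.59 [70.5, 114.3] [0.41  0.065 0.035] [ 0.353  0.034 -0.002] [0.432 0.095 0.038]
blue_spool 0.58 [158.4, 13.3] [0.518 0.175 0.035] [ 0.474  0.164 -0.002] [0.54  0.195 0.038]
```

View pics/a.png

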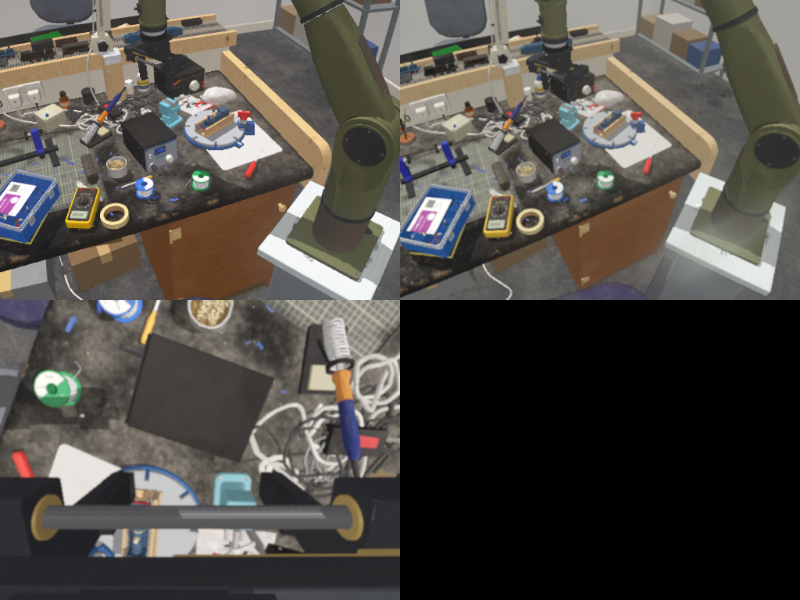

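Run:
```python
from h import *
p=snapshot("scene"); c=cv2.resize(p["image"][70:240,190:400],None,fx=3.5,fy=3.5,interpolation=cv2.INTER_CUBIC)
cv2.imwrite("pics/b.png",c[:,:,::-1])
v,u=np.mgrid[0:384,0:512]
for n in ["scene","side"]:
    p=snapshot(n)
    hsv=cv2.cvtColor(p["image"],cv2.COLOR_RGB2HSV); h,sa,va=[hsv[...,k].astype(int) for k in range(3)]
    red=((h<8)|(h>172))&(sa>140)&(va>70)
    P,ok=pts(p,np.c_[u[red],v[red]]); ok&=(P[:,0]>.35)&(P[:,0]<.5)&(P[:,1]<-.15)&(P[:,1]>-.3)&(P[:,2]>.05)
    Q=P[ok]; print(n,"red",ok.sum(),Q.min(0),Q.max(0),np.percentile(Q,[5,50,95],axis=0).round(4).tolist())
    P,ok=pts(p,np.c_[u.ravel(),v.ravel()]); 
    # disc: z 22..29
    k=ok&(abs(P[:,2]-.026)<.003)&(np.hypot(P[:,0]-.52,P[:,1]+.17)<.14); D=P[k]
    e,r=cv2.minEnclosingCircle(D[:,:2].astype(np.float32)); print("disc",k.sum(),e,r)
    k=ok&(abs(P[:,2]-.0605)<.003)&(np.hypot(P[:,0]-.52,P[:,1]+.17)<.08); D=P[k]; print("wall top",cv2.minAreaRect(D[:,:2].astype(np.float32)))
```

```text
scene red 128 [ 0.42660199 -0.24692461  0.06235802] [ 0.46125723 -0.21696256  0.09250708] [[0.429, -0.2421, 0.0672], [0.4421, -0.23, 0.0799], [0.4574, -0.2213, 0.09]]
disc 935 (0.5222059488296509, -0.1950729340314865) 0.1274341642856598
wall top ((0.525541365146637, -0.17409777641296387), (0.14453326165676117, 0.0593724362552166), 82.55359649658203)
side red 81 [ 0.42876178 -0.24303651  0.06609803] [ 0.45923823 -0.21793702  0.0898845 ] [[0.4313, -0.2416, 0.0677], [0.4444, -0.2295, 0.0804], [0.456, -0.2217, 0.0878]]
disc 1337 (0.5092009902000427, -0.1845439225435257) 0.12039389461278915
wall top ((0.5225406885147095, -0.17393876612186432), (0.14165185391902924, 0.055757783353328705), 82.22994995117188)
```

View b.

The overview shows the turntable at about (222,125) in the scene view with the red knob at (243,115). A tall dark power box stands left of it at (150,142), and the spools and tape are nearer the camera.

View pics/b.png

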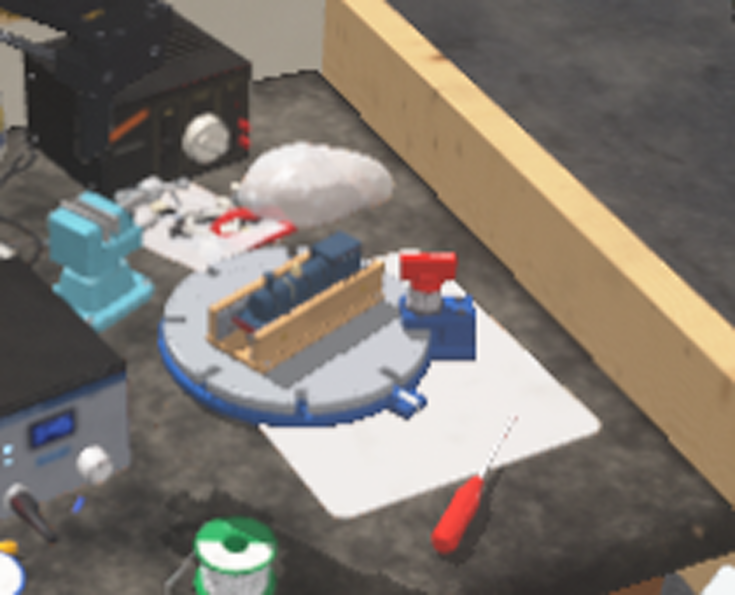

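Run:
```python
from h import *
# height map of the neighbourhood, 2cm grid, max height (cm), from scene+side
v,u=np.mgrid[0:384,0:512]; A=[]
for n in ["scene","side"]:
    p=snapshot(n); P,ok=pts(p,np.c_[u.ravel(),v.ravel()]); A.append(P[ok])
A=np.vstack(A); A=A[(A[:,2]<.3)]
xs=np.arange(.30,.80,.02); ys=np.arange(.12,-.44,-.02)
print("y cols:",(ys*100).round().astype(int))
for x in xs[::-1]:
    row=[]
    for y in ys:
        k=(A[:,0]>=x)&(A[:,0]<x+.02)&(A[:,1]<=y)&(A[:,1]>y-.02)
        row.append("%3d"%round(100*np.percentile(A[k,2],95)) if k.sum()>2 else "  .")
    print("%.2f"%x,"".join(row))
```

```text
y cols: [ 12  10   8   6   4   2   0  -2  -4  -6  -8 -10 -12 -14 -16 -18 -20 -22
 -24 -26 -28 -30 -32 -34 -36 -38 -40 -42 -44]
0.78   1  2  2  1  1  2  2  2  3  3  2  2  1  1  1  0  0 10 11  .  .  .  . 11 11 11  .  .  .
0.76   0  0  1  1  1-75-59  3  3  3  1  2  1  1  0  .  . 10 11 11 11 11 11 11 11 11  .  .  0
0.74   0  0  0  0-75-60-56  .  .  .  .  .  1  0  .  .  .  9 10 11 11 11 11 11 11 11  0  0  1
0.72   0  1  1-75-75-53  .  .  .  .  .  1  1  .  .  6  .  2  2  6  9 10 11 11 11 10  0  0  0
0.70   0 10 10 10 10-52  .  .  .  .  9  9  9  .  .  6  2  1  2  1  1  6  7  9 10  0  0  1  0
0.68   1 10 10 10 10 29 10 10  .  .  9  9  9  9  8  8  2  2  2  2  1  1  3  .  .  .  .  .  0
0.66   0 10 10 10 10 29 29 10  .  .  9  9  9  8  7  8  2  2  2  2  3  4  5  5  5  .  .  .  0
0.64  10 10 10 10 10 10 10 10  .  .  2  1  1  1  1 10  2  2  2  2  4  5  6  6  5  .  .  .  0
0.62  10 10 10 10 10 10 10  .  .  .  1  0  1  3  3  3  3  2  2  2  4  5  6  6  6  .  .  .  0
0.60  10 10 10 10 10 10 10  .  .  1  0  3  3  3  3  3  3  3  3  2  2  5  6  6  6  .  .  .  0
0.58  10 10 10 10 10 15 10  .  1  0  3  3  
[... 651 characters left out ...]
3  3  3  3  8  9  8  .  .  1  1  0  8 10 10 10  .
0.42   0  4  4  4  .  0  0  1  1  1  1  3  3  3  3  3  4  8  9  5  1  1  0  0  9 10 10  .  .
0.40   0  4  4  4  4  0  0  1  1  1  1  1  1  2  2  1  1  4  5  1  1  0  0  9 10 10  9  .  .
0.38   0  4  4  4  1  0  0  1  1  1  1  1  1  1  1  1  1  1  1  1  1  1  7  9 10  9  .  .  .
0.36   0  0  0  1  0  0  0  1  1  1  1  1  1  1  1  1  1  1  1  1  1  1  9  9 10  .  .  .  .
0.34   0  0  0  0  0  0  0  0  0  1  1  1  1  1  1  1  1  1  1  1  1  9  9 10  9  .  .  .  .
0.32   0  0  0  0  0  0  0  0  0  1  2  2  1  1  1  1  1  1  1  0  1  9 10 10  .  .  .  .  .
0.30   .  .  0  0  0  0  0  0  2  2  2  2  0  0  1  1  1  1  1  0  9  9  9  9  .  .  .  .  .
```

The crop shows the cradle running left to right with the chimney at the left end (about 240,325). The red knob is at (428,270), its bar pointing radially outwards, and the white line is on the lug at (408,402). I'll move the wrist camera over the knob, with the gripper turned to the bar.

Emit:
arm_command:
  deltas:
    - [[-4,-3.5,0.5],5,1]
    - [[-8.7,-7.5,1.2],11,1]
    - [[-8.7,-7.5,1.2],11,1]
    - [[-8.7,-7.5,1.2],11,1]
    - [[-8.7,-7.5,1.2],11,1]
    - [[-8.7,-7.5,1.2],11,1]
    - [[-8.7,-7.5,1.2],11,1]
    - [[-8.7,-7.5,1.2],11,1]
    - [[-8.7,-7.5,1.2],11,1]
    - [[-8.7,-7.5,1.2],11,1]
    - [[-8.7,-7.5,1.2],11,1]
    - [[-8.7,-7.5,1.2],11,1]

```text
clock: 2.45
tool_pos: [0.4016, -0.2599, 0.2029]
tcp_rot: [-0.0, 0.953, 0.302, 0.001]
force: [-0.8, 0.0, 0.5]
finger_gap: 0.0881
grip_force: 0.0
```

```bash
cat > m.py <<'E'
from h import *
def look(name,png=None):
    s=st(); p=snapshot(name); 
    if png: save(p,png)
    return s,p
def colour(p,lo,hi,s,box,zr):
    hsv=cv2.cvtColor(p["image"],cv2.COLOR_RGB2HSV); h,sa,va=[hsv[...,k].astype(int) for k in range(3)]
    m=((h<8)|(h>172))&(sa>130)&(va>60)
    P=maskpts(p,m,s); return P[(abs(P[:,0]-box[0])<.05)&(abs(P[:,1]-box[1])<.05)&(P[:,2]>zr[0])&(P[:,2]<zr[1])]
def knob(p,s,z0=.078):
    P=colour(p,0,0,s,(.444,-.231),(z0-.02,z0+.04)); zt=np.percentile(P[:,2],95)
    Q=P[P[:,2]>zt-.004]; (c,wh,a)=cv2.minAreaRect(Q[:,:2].astype(np.float32))
    b=cv2.boxPoints((c,wh,a)); e=[b[1]-b[0],b[2]-b[1]]; e=max(e,key=np.linalg.norm)
    print("knob top",zt.round(4),"c",np.round(c,4),"size",np.round(wh,4),"ang",np.degrees(np.arctan2(e[1],e[0])).round(1)%180,len(Q))
E
python3 - <<'E'
from m import *
s,p=look("wrist","w1.png"); print(s["clock"],s["tool_pos"],s["tcp_rot"],p["hand_eye"].round(3).tolist())
knob(p,s)
P=maskpts(p,np.ones((384,512),bool),s)
k=(abs(P[:,2]-.0605)<.004)&(np.hypot(P[:,0]-.523,P[:,1]+.174)<.085); print("walls",cv2.minAreaRect(P[k][:,:2].astype(np.float32)),k.sum())
for t in ["plunger_knob","chimney_end","engine"]:
    for r in trace(p,t)[:1]: print(t,r["score"],r["at"],r["mask"].sum())
E
```

```text
2.45 [ 0.4015599  -0.2598789   0.20292279] [-2.58326351e-05  9.53348385e-01  3.01870876e-01  9.11026970e-04] [[0.001, -0.967, -0.256, 0.066], [1.0, 0.001, -0.001, 0.0], [0.001, -0.256, 0.967, -0.146], [0.0, 0.0, 0.0, 1.0]]
knob top 0.0884 c [ 0.4483 -0.2346] size [0.0416 0.0099] ang 38.4 397
walls ((0.5245565176010132, -0.18568354845046997), (0.12079530954360962, 0.05435967445373535), 82.49583435058594) 2259
plunger_knob 0.61 [258.5, 125.1] 860
chimney_end 0.57 [252.2, 50.8] 20398
engine 0.71 [269.3, 35.6] 3563
```

View pics/w1.png

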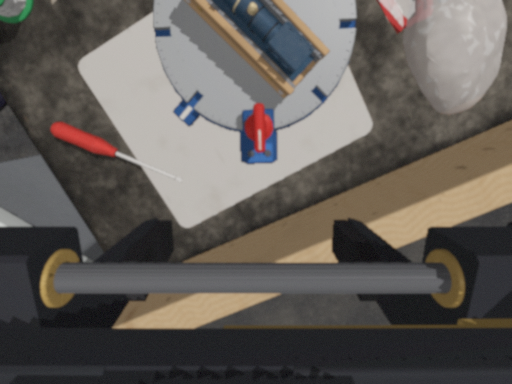

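The wrist view shows the knob bar at (259,127), pointing radially, with the white line at (188,108). I'll go above the knob and measure again.

Emit:
arm_command:
  deltas:
    - [[1.75,0.17,1.2],-0.5,1]
    - [[1.75,0.17,2.4],-0.5,1]
    - [[1.75,0.17,2.4],-0.5,1]
    - [[1.75,0.17,2.4],-0.5,1]
    - [[1.75,0.17,2.4],-0.5,1]

```text
clock: 3.07
tool_pos: [0.4451, -0.235, 0.1308]
tcp_rot: [-0.0, 0.947, 0.322, -0.001]
force: [-0.8, -0.6, -0.6]
finger_gap: 0.0882
grip_force: 0.0
```

```bash
cat >> m.py <<'E'
def rel(s,w):
    T=T_tool(s); d=T[:3,:3].T@(np.r_[w]-T[:3,3]); print("clock",round(s["clock"],2),"tcp",s["tool_pos"].round(4) if hasattr(s["tool_pos"],"round") else s["tool_pos"],"xyaw",np.degrees(np.arctan2(T[1,0],T[0,0])).round(1),"delta units",(d/.03).round(3))
E
python3 - <<'E'
from m import *
s,p=look("wrist","w2.png"); knob(p,s); rel(s,[.4483,-.2346,.065])
P=maskpts(p,np.ones((384,512),bool),s)
k=(abs(P[:,2]-.0605)<.004)&(np.hypot(P[:,0]-.523,P[:,1]+.174)<.085); print("walls",cv2.minAreaRect(P[k][:,:2].astype(np.float32)),k.sum())
E
```

```text
knob top 0.0883 c [ 0.4492 -0.2339] size [0.0414 0.0093] ang 37.7 649
clock 3.07 tcp [ 0.4451 -0.235   0.1308] xyaw 37.5 delta units [0.095 0.057 2.191]
walls ((0.5231325626373291, -0.18125155568122864), (0.1367272436618805, 0.09167885035276413), 65.59251403808594) 4921
```

View pics/w2.png

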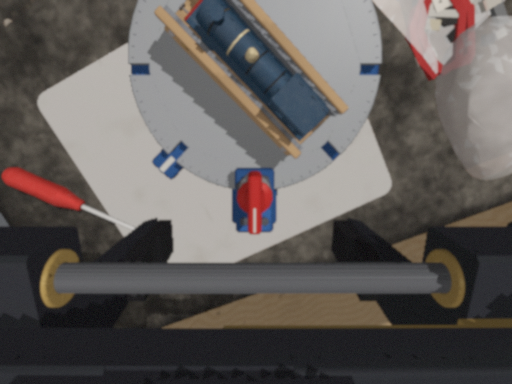

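The bar (255,200) is centred between the fingers and lined up with them. Next I'll descend and grip.

Emit:
arm_command:
  deltas:
    - [[0.12,0.06,1],0,1]
    - [[0.12,0.06,1.6],0,1]
    - [[0.12,0.06,2.0],0,1]
    - [[0.12,0.06,2.0],0,1]
    - [[0.12,0.06,2.0],0,0.5]
    - [[0.12,0.06,2.0],0,0.2]
    - [[0.12,0.06,2.0],0,0]
    - [[0.12,0.06,2.0],0,0]
    - [[0.12,0.06,2.0],0,0]
    - [[0.12,0.06,2.0],0,0]
    - [[0.12,0.06,2.0],0,0]
    - [[0.12,0.06,2.0],0,0]
    - [[0.12,0.06,2.0],0,0]
  force: 30

```text
clock: 4.2
tool_pos: [0.4499, -0.2343, 0.0707]
tcp_rot: [-0.0, 0.947, 0.321, 0.0]
force: [-0.5, 0.3, 0.4]
finger_gap: 0.0302
grip_force: 0.0
```

Emit:
arm_command:
  deltas:
    - [[0,0,0],0,0]
    - [[0,0,0],0,0]
    - [[0,0,0],0,0]
    - [[0,0,0],0,0]
    - [[0,0,0],0,0]
    - [[0,0,0],0,0]
  force: 30

```text
clock: 4.7
tool_pos: [0.4494, -0.2338, 0.0706]
tcp_rot: [-0.001, 0.947, 0.322, -0.0]
force: [0.0, 1.2, 0.4]
finger_gap: 0.0097
grip_force: 30.0
```

Emit:
arm_command:
  deltas:
    - [[0,0,-0.08],0,0]
    - [[0,0,-0.16],0,0]
    - [[0,0,-0.24],0,0]
    - [[0,0,-0.32],0,0]
    - [[0,0,-0.4],0,0]
    - [[0,0,-0.46],0,0]
    - [[0,0,-0.5],0,0]
    - [[0,0,-0.5],0,0]
    - [[0,0,-0.5],0,0]

```text
clock: 5.45
tool_pos: [0.4496, -0.234, 0.0857]
tcp_rot: [-0.0, 0.947, 0.321, -0.0]
force: [-1.0, 1.7, -8.2]
finger_gap: 0.0098
grip_force: 30.0
```

Run:
```python
from m import *
s,p=look("wrist"); knob(p,s,.09)
p=snapshot("scene"); P=colour(p,0,0,s,(.447,-.233),(.06,.13)); print(np.percentile(P[:,2],[5,95]))
```

```text
knob top 0.1036 c [ 0.4548 -0.2293] size [0.0274 0.0099] ang 38.0 989
[0.08142237 0.09684051]
```

Emit:
arm_command:
  deltas:
    - [[0,0,0],-1,0]
    - [[0,0,0],-2,0]
    - [[0,0,0],-3,0]
    - [[0,0,0],-4,0]

```text
clock: 5.88
tool_pos: [0.4491, -0.2337, 0.0855]
tcp_rot: [-0.001, 0.876, 0.483, -0.001]
force: [-1.7, 3.0, -8.1]
finger_gap: 0.0096
grip_force: 30.0
```

Emit:
arm_command:
  deltas:
    - [[0,0,0],-1,0]
    - [[0,0,0],-2,0]
    - [[0,0,0],-3,0]
    - [[0,0,0],-4,0]
    - [[0,0,0],-5,0]
    - [[0,0,0],-6,0]
    - [[0,0,0],-7,0]
    - [[0,0,0],-8,0]
    - [[0,0,0],-9,0]
    - [[0,0,0],-10,0]
    - [[0,0,0],-10,0]
    - [[0,0,0],-10,0]

```text
clock: 6.88
tool_pos: [0.4477, -0.2336, 0.0851]
tcp_rot: [-0.002, 0.591, 0.806, -0.001]
force: [-3.7, 4.0, -9.1]
finger_gap: 0.0096
grip_force: 30.0
```

Run:
```python
from m import *
s,p=look("wrist"); knob(p,s,.09); rel(s,[0,0,0]); print(s["torque"],s["force"])
```

```text
knob top 0.1029 c [ 0.4458 -0.2273] size [0.0099 0.0291] ang 108.0 1018
clock 6.88 tcp [ 0.4477 -0.2336  0.0851] xyaw 107.5 delta units [ 11.903 -11.883   2.909]
[ 1.05533058  0.78672997 -0.01465986] [-3.72236544  3.99676938 -9.07979506]
```

Emit:
arm_command:
  deltas:
    - [[0,0,0.05],0,0]
    - [[0,0,0.1],0,0]
    - [[0,0,0.15],0,0]
    - [[0,0,0.16],0,0]
    - [[0,0,0.16],0,0]

```text
clock: 7.35
tool_pos: [0.4476, -0.2336, 0.0805]
tcp_rot: [-0.002, 0.591, 0.806, -0.001]
force: [-4.5, 3.9, -6.6]
finger_gap: 0.0095
grip_force: 30.0
```

Emit:
arm_command:
  deltas:
    - [[0,0,0],0,0.2]
    - [[0,0,0],0,0.4]
    - [[0,0,0],0,0.4]
    - [[0,0,0],0,0.4]
    - [[0,0,0],0,0.4]
    - [[0,0,0],0,0.4]
    - [[0,0,-1],0,0.4]
    - [[0,0,-2],0,0.4]
    - [[0,0,-2],0,0.4]

```text
clock: 8.1
tool_pos: [0.4525, -0.2352, 0.1449]
tcp_rot: [0.004, 0.591, 0.806, 0.001]
force: [0.1, 0.8, -0.0]
finger_gap: 0.0353
grip_force: 0.0
```

Run:
```python
from m import *
s,p=look("wrist","w3.png"); knob(p,s,.09); rel(s,[0,0,0]); print(s["force"])
P=maskpts(p,np.ones((384,512),bool),s)
k=(abs(P[:,2]-.0605)<.003)&(np.hypot(P[:,0]-.523,P[:,1]+.174)<.085); print("walls",cv2.minAreaRect(P[k][:,:2].astype(np.float32)),k.sum())
```

```text
knob top 0.0979 c [ 0.4479 -0.2332] size [0.0094 0.0415] ang 106.9 590
clock 8.1 tcp [ 0.4525 -0.2352  0.1449] xyaw 107.5 delta units [ 12.032 -12.064   4.699]
[ 0.08122231  0.79130798 -0.04875649]
walls ((0.5077528357505798, -0.1725766360759735), (0.14178620278835297, 0.09231449663639069), 82.57115936279297) 3447
```

View pics/w3.png

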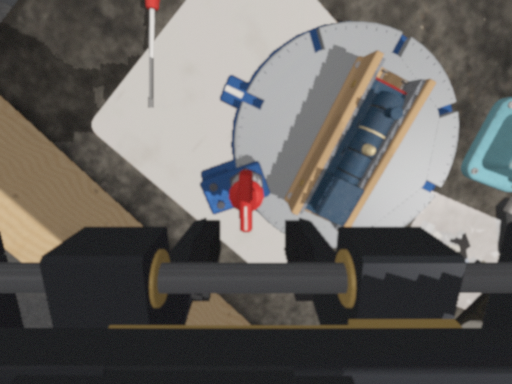

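The knob stays out by itself: its top measures 0.098 m, which is 9.7 mm lift. It's at (246,200) in the picture. The cradle's chimney end is at (395,75) and the white line at (240,93). I'll close the fingers and go to the far side of the chimney end.

Emit:
arm_command:
  deltas:
    - [[0.4,1.0,0],1.4,0]
    - [[0.8,2.0,0],2.8,0]
    - [[1.2,3.0,0],4.2,0]
    - [[1.6,4.0,0],5.6,0]
    - [[2.1,5.1,0],7,0]
    - [[2.1,5.1,0],8.4,0]
    - [[2.1,5.1,0],9.8,0]
    - [[2.1,5.1,0],11.2,0]
    - [[2.1,5.1,0],12.6,0]
    - [[2.1,5.1,0],14,0]
    - [[2.1,5.1,0],15.4,0]
    - [[2.1,5.1,0],16.8,0]
    - [[2.1,5.1,0],18.2,0]
    - [[2.1,5.1,0],19.6,0]
    - [[2.1,5.1,0],21,0]
    - [[2.1,5.1,0],22.4,0]
    - [[2.1,5.1,0],23,0]
    - [[2.1,5.1,0],23,0]
    - [[2.1,5.1,0],23,0]

```text
clock: 9.73
tool_pos: [0.5764, -0.1281, 0.1401]
tcp_rot: [0.0, 0.998, -0.064, -0.001]
force: [-0.5, 0.6, 0.4]
finger_gap: -0.0001
grip_force: 0.0
```

```bash
cat >> m.py <<'E'
def cradle(p,s,C=(.5245,-.174)):
    hsv=cv2.cvtColor(p["image"],cv2.COLOR_RGB2HSV); h,sa,va=[hsv[...,k].astype(int) for k in range(3)]
    P=maskpts(p,(h>8)&(h<24)&(sa>70)&(va>70),s)
    Q=P[(abs(P[:,2]-.0605)<.0035)&(np.hypot(P[:,0]-C[0],P[:,1]-C[1])<.085)]
    (c,wh,a)=cv2.minAreaRect(Q[:,:2].astype(np.float32))
    # angle by edge-fit: PCA of each wall
    b=cv2.boxPoints((c,wh,a)); e=max([b[1]-b[0],b[2]-b[1]],key=np.linalg.norm); t=np.arctan2(e[1],e[0])
    u=np.array([np.cos(t),np.sin(t)]); n=np.array([-u[1],u[0]]); L=(Q[:,:2]-c)@n; ang=[]
    for k in (L>wh[0]*0+.012, L<-.012):
        if k.sum()>30:
            l=cv2.fitLine(Q[k][:,:2].astype(np.float32),cv2.DIST_HUBER,0,.01,.01).ravel(); ang.append((np.degrees(np.arctan2(l[1],l[0]))%180).round(2))
    print("cradle c",np.round(c,4),"size",np.round(wh,4),"ang",(np.degrees(t)%180).round(2),"walls",ang,len(Q))
    return np.array(c)
E
python3 - <<'E'
from m import *
s,p=look("wrist"); rel(s,[0,0,0]); print(s["finger_gap"])
save(p,"w4.png"); cradle(p,s)
for n in ["scene","side"]:
    p=snapshot(n); cradle(p,s)
E
```

```text
clock 9.73 tcp [ 0.5764 -0.1281  0.1401] xyaw -7.4 delta units [-19.599  -1.769   4.694]
-9.031364751326616e-05
cradle c [ 0.5499 -0.1777] size [0.1384 0.0064] ang 82.53 walls [] 1179
cradle c [ 0.5235 -0.1741] size [0.1419 0.0554] ang 81.77 walls [np.float32(82.17), np.float32(83.18)] 146
cradle c [ 0.5222 -0.1712] size [0.1354 0.0541] ang 83.21 walls [np.float32(82.42), np.float32(82.6)] 122
```

View pics/w4.png

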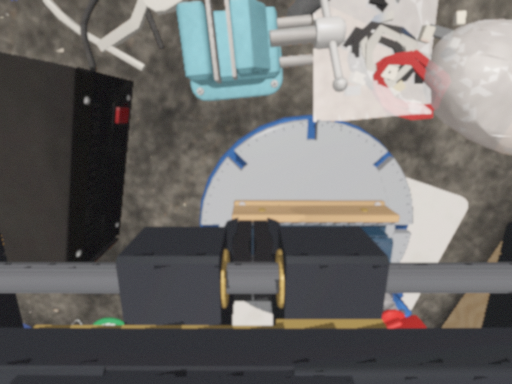

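The far wall's top is visible at (315,210), and the fingertips are just behind it, near (252,240). I'll back off a little, descend, then make contact.

Emit:
arm_command:
  deltas:
    - [[0.3,0,0.8],0,0]
    - [[0.3,0,1.8],0,0]
    - [[0.3,0,2.6],0,0]
    - [[0.3,0,3.07],0,0]
    - [[0.3,0,3.07],0,0]
    - [[0.2,0,3.07],0,0]
    - [[0.1,0,3.07],0,0]
    - [[0.1,0,3.07],0,0]

```text
clock: 10.55
tool_pos: [0.5798, -0.1289, 0.0501]
tcp_rot: [0.0, 0.998, -0.065, 0.001]
force: [-0.3, 0.4, 0.3]
finger_gap: 0.0002
grip_force: 0.0
```

```bash
cat >> m.py <<'E'
def arc(s,C,dths,drad=0):
    """rows turning the tool rigidly about C by each angle (deg)"""
    T=T_tool(s); p=T[:3,3]; o=[]
    for d in dths:
        c,sn=np.cos(np.radians(d)),np.sin(np.radians(d)); v=p[:2]-C; q=np.r_[C[0]+c*v[0]-sn*v[1],C[1]+sn*v[0]+c*v[1],p[2]]
        o.append([[round(float(x),2) for x in T[:3,:3].T@(q-p)/.03],round(-d/5,2),0])
    print(o)
E
python3 - <<'E'
from m import *
s=st(); rel(s,[0,0,0]); print(s["force"])
C=np.array([.5258,-.1743]); t=np.radians(82.6); v=np.array(s["tool_pos"][:2])-C
print("a,lat",v@[np.cos(t),np.sin(t)],v@[np.sin(t),-np.cos(t)])
E
```

```text
clock 10.55 tcp [ 0.5798 -0.1289  0.0501] xyaw -7.5 delta units [-19.723  -1.733   1.646]
[-0.3311592   0.39664673  0.28583468]
a,lat 0.05202309911906432 0.04767623448809374
```

Emit:
arm_command:
  deltas:
    - [[-0.15,0,0],0,0]
    - [[-0.25,0,0],0,0]
    - [[-0.32,0,0],0,0]
    - [[-0.37,0,0],0,0]
    - [[-0.37,0,0],0,0]

```text
clock: 10.97
tool_pos: [0.5696, -0.1272, 0.0494]
tcp_rot: [0.0, 0.998, -0.065, 0.001]
force: [1.8, -0.1, 1.4]
finger_gap: 0.0005
grip_force: 0.6
```

Run:
```python
from m import *
s=st(); rel(s,[0,0,0]); print(s["force"],s["torque"])
C=np.array([.5258,-.1743]); arc(s,C,[3,6,9,12,16,20,24,28,32,36,40])
```

```text
clock 10.97 tcp [ 0.5696 -0.1272  0.0494] xyaw -7.5 delta units [-19.381  -1.727   1.605]
[ 1.83325744 -0.08122391  1.39689845] [ 0.08908933 -0.18194192 -0.01024213]
[[[-0.09, -0.06, -0.0], -0.6, 0], [[-0.19, -0.12, -0.0], -1.2, 0], [[-0.29, -0.17, -0.0], -1.8, 0], [[-0.39, -0.22, -0.0], -2.4, 0], [[-0.53, -0.27, -0.0], -3.2, 0], [[-0.67, -0.32, -0.0], -4.0, 0], [[-0.82, -0.35, -0.0], -4.8, 0], [[-0.97, -0.38, -0.0], -5.6, 0], [[-1.12, -0.39, -0.0], -6.4, 0], [[-1.27, -0.4, -0.0], -7.2, 0], [[-1.41, -0.39, -0.0], -8.0, 0]]
```

Emit:
arm_command:
  deltas:
    - [[-0.1,-0.06,0],-0.6,0]
    - [[-0.19,-0.12,0],-1.2,0]
    - [[-0.29,-0.17,0],-1.8,0]
    - [[-0.39,-0.22,0],-2.4,0]
    - [[-0.53,-0.27,0],-3.2,0]
    - [[-0.67,-0.32,0],-4.0,0]
    - [[-0.82,-0.35,0],-4.8,0]
    - [[-0.97,-0.38,0],-5.6,0]
    - [[-1.12,-0.39,0],-6.4,0]
    - [[-1.27,-0.4,0],-7.2,0]
    - [[-1.41,-0.39,0],-8.0,0]
    - [[-1.41,-0.39,0],-8.0,0]
    - [[-1.41,-0.39,0],-8.0,0]

```text
clock: 12.05
tool_pos: [0.5282, -0.1101, 0.0488]
tcp_rot: [-0.0, 0.96, 0.279, -0.0]
force: [1.0, -0.2, -0.9]
finger_gap: 0.0006
grip_force: 0.0
```

Run:
```python
from m import *
s,p=look("wrist"); rel(s,[0,0,0]); print(s["force"],s["torque"])
C=np.array([.5258,-.1743]); cradle(p,s,C)
for n in ["scene","side"]: cradle(snapshot(n),s,C)
arc(s,C,[4,8,12,16,20,24,28,32,36,40,42,44])
```

```text
clock 12.05 tcp [ 0.5282 -0.1101  0.0488] xyaw 32.4 delta units [-12.9   -12.528   1.639]
[ 1.02066892 -0.21781777 -0.87278389] [0.00364801 0.06810622 0.01192961]
cradle c [ 0.5728 -0.197 ] size [0.0016 0.051 ] ang 122.76 walls [] 325
cradle c [ 0.504  -0.1789] size [0.0454 0.1488] ang 105.1 walls [] 48
cradle c [ 0.5049 -0.188 ] size [0.006  0.1416] ang 121.96 walls [] 45
[[[-0.13, -0.08, 0.0], -0.8, 0], [[-0.26, -0.15, 0.0], -1.6, 0], [[-0.39, -0.21, 0.0], -2.4, 0], [[-0.53, -0.27, 0.0], -3.2, 0], [[-0.68, -0.31, 0.0], -4.0, 0], [[-0.82, -0.34, 0.0], -4.8, 0], [[-0.97, -0.36, 0.0], -5.6, 0], [[-1.12, -0.37, 0.0], -6.4, 0], [[-1.27, -0.38, 0.0], -7.2, 0], [[-1.42, -0.37, 0.0], -8.0, 0], [[-1.49, -0.36, 0.0], -8.4, 0], [[-1.57, -0.35, 0.0], -8.8, 0]]
```

Emit:
arm_command:
  deltas:
    - [[-0.13,-0.08,0],-0.8,0]
    - [[-0.26,-0.15,0],-1.6,0]
    - [[-0.39,-0.21,0],-2.4,0]
    - [[-0.53,-0.27,0],-3.2,0]
    - [[-0.68,-0.31,0],-4.0,0]
    - [[-0.82,-0.34,0],-4.8,0]
    - [[-0.97,-0.36,0],-5.6,0]
    - [[-1.12,-0.37,0],-6.4,0]
    - [[-1.27,-0.38,0],-7.2,0]
    - [[-1.42,-0.37,0],-8.0,0]
    - [[-1.49,-0.36,0],-8.4,0]
    - [[-1.57,-0.35,0],-8.8,0]
    - [[-1.57,-0.35,0],-8.8,0]
    - [[-1.57,-0.35,0],-8.8,0]

```text
clock: 13.37
tool_pos: [0.4829, -0.1267, 0.0488]
tcp_rot: [-0.0, 0.786, 0.619, -0.0]
force: [-0.4, 0.5, -0.2]
finger_gap: 0.0006
grip_force: 0.3
```

Run:
```python
from m import *
s,p=look("wrist"); rel(s,[0,0,0]); print(s["force"],s["torque"])
C=np.array([.5258,-.1743]); cradle(p,s,C)
for n in ["scene","side"]: cradle(snapshot(n),s,C)
v=np.array(s["tool_pos"][:2])-C; t=np.radians(166.4);print("a,lat",v@[np.cos(t),np.sin(t)],v@[np.sin(t),-np.cos(t)])
arc(s,C,[2,3,4,5,6.2,7,7.5])
```

```text
clock 13.37 tcp [ 0.4829 -0.1267  0.0488] xyaw 76.4 delta units [  0.326 -16.637   1.632]
[-0.40957757  0.53541175 -0.24099402] [ 0.13637974  0.07984037 -0.02423441]
cradle c [ 0.5749 -0.1586] size [0.0016 0.0489] ang 166.86 walls [] 239
cradle c [ 0.5296 -0.142 ] size [0.0319 0.1363] ang 166.62 walls [] 74
cradle c [ 0.5253 -0.1446] size [0.1258 0.0658] ang 10.38 walls [np.float32(169.41)] 58
a,lat 0.052896865724317337 0.03620156328714707
[[[-0.06, -0.04, 0.0], -0.4, 0], [[-0.09, -0.06, 0.0], -0.6, 0], [[-0.13, -0.08, 0.0], -0.8, 0], [[-0.16, -0.1, 0.0], -1.0, 0], [[-0.2, -0.12, 0.0], -1.24, 0], [[-0.22, -0.13, 0.0], -1.4, 0], [[-0.24, -0.14, 0.0], -1.5, 0]]
```

Emit:
arm_command:
  deltas:
    - [[-0.06,-0.04,0],-0.4,0]
    - [[-0.09,-0.06,0],-0.6,0]
    - [[-0.13,-0.08,0],-0.8,0]
    - [[-0.16,-0.1,0],-1.0,0]
    - [[-0.18,-0.11,0],-1.15,0]
    - [[-0.2,-0.12,0],-1.2,0]
    - [[-0.2,-0.12,0],-1.2,0]
    - [[-0.2,-0.12,0],-1.2,0]

```text
clock: 14.18
tool_pos: [0.4783, -0.1316, 0.0489]
tcp_rot: [0.0, 0.752, 0.659, 0.0]
force: [1.3, 0.9, -0.0]
finger_gap: 0.0004
grip_force: 0.6
```

Emit:
arm_command:
  deltas:
    - [[0.2,0,0],0,0]
    - [[0.6,0,0],0,0]
    - [[0.6,0,-1],0,0]
    - [[0.6,0,-2.3],0,0]
    - [[1.5,0,-3.5],0,0]
    - [[1.5,0,-4.2],0,0]
    - [[1.5,0,-4.2],0,0]
    - [[1.5,0,-4.2],0,0]

```text
clock: 14.85
tool_pos: [0.4843, -0.0868, 0.1759]
tcp_rot: [0.001, 0.752, 0.659, 0.0]
force: [0.2, 0.2, -0.5]
finger_gap: 0.0003
grip_force: 0.0
```

Run:
```python
from m import *
s,p=look("wrist","w5.png"); rel(s,[0,0,0]); C=np.array([.5258,-.1743])
cradle(p,s,C)
for n in ["scene","side"]: cradle(snapshot(n),s,C)
```

```text
clock 14.85 tcp [ 0.4843 -0.0868  0.1759] xyaw 82.5 delta units [  0.767 -16.395   5.828]
cradle c [ 0.596  -0.1583] size [0.0022 0.0042] ang 92.73 walls [] 10
cradle c [ 0.5222 -0.1722] size [0.059  0.1408] ang 171.32 walls [np.float32(172.83), np.float32(172.55)] 159
cradle c [ 0.5224 -0.1715] size [0.0538 0.1378] ang 174.38 walls [np.float32(173.48)] 107
```

View pics/w5.png

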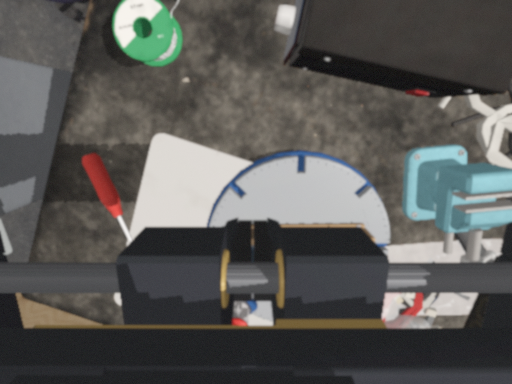

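The fingers hide the cradle in this view; the green spool at (145,28) is untouched. The fixed cameras measure the cradle at about 172.7°, against a target of 172.6°. I'll go back over the knob.

Emit:
arm_command:
  deltas:
    - [[-1,-0.1,0],-1,0.2]
    - [[-2.2,-0.3,0],-2,0.5]
    - [[-3.5,-0.5,0],-3,0.6]
    - [[-5,-0.55,0.5],-4,0.6]
    - [[-5,-0.55,1],-5,0.6]
    - [[-5,-0.55,1],-5,0.6]
    - [[-5,-0.55,1],-5,0.6]
    - [[-5,-0.55,1],-5,0.6]

```text
clock: 15.67
tool_pos: [0.4485, -0.2315, 0.1446]
tcp_rot: [-0.001, 0.591, 0.807, 0.001]
force: [0.2, 0.1, 0.1]
finger_gap: 0.0516
grip_force: 0.0
```

Run:
```python
from m import *
s,p=look("wrist","w6.png"); rel(s,[.4482,-.234,.0803]); C=np.array([.5258,-.1743])
knob(p,s,.09); cradle(p,s,C)
```

```text
clock 15.67 tcp [ 0.4485 -0.2315  0.1446] xyaw 107.5 delta units [-0.082 -0.034  2.143]
knob top 0.0979 c [ 0.4481 -0.233 ] size [0.0099 0.0412] ang 107.9 559
cradle c [ 0.5252 -0.175 ] size [0.0529 0.14  ] ang 172.83 walls [np.float32(172.88), np.float32(173.1)] 2540
```

View pics/w6.png

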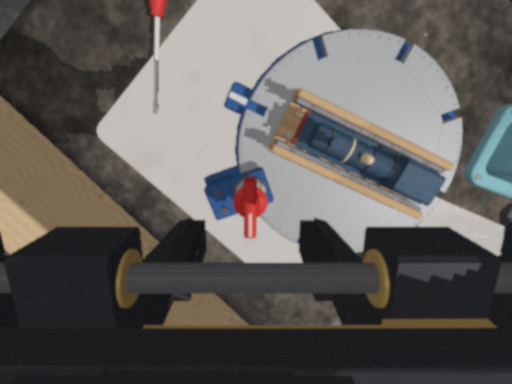

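The chimney end now points to the white line at (240,97), and the cradle reads 172.9°. The knob at (250,205) is still held out. I'll grip it again.

Emit:
arm_command:
  deltas:
    - [[-0.07,-0.03,1],0,0.6]
    - [[-0.07,-0.03,1.7],0,0.6]
    - [[-0.07,-0.03,2.1],0,0.6]
    - [[-0.07,-0.03,2.13],0,0.6]
    - [[-0.07,-0.03,2.13],0,0.3]
    - [[-0.07,-0.03,2.13],0,0]
    - [[-0.07,-0.03,2.13],0,0]
    - [[-0.07,-0.03,2.13],0,0]
    - [[-0.07,-0.03,2.13],0,0]
    - [[-0.07,-0.03,2.13],0,0]
    - [[-0.07,-0.03,2.13],0,0]
    - [[-0.07,-0.03,2.13],0,0]
    - [[-0.07,-0.03,2.13],0,0]
    - [[-0.07,-0.03,2.13],0,0]
  force: 30

```text
clock: 16.88
tool_pos: [0.448, -0.2358, 0.0812]
tcp_rot: [0.0, 0.591, 0.806, 0.0]
force: [0.1, 0.8, 4.7]
finger_gap: 0.0099
grip_force: 30.0
```

Emit:
arm_command:
  deltas:
    - [[0,0,-0.06],0,0]
    - [[0,0,-0.12],0,0]
    - [[0,0,-0.16],0,0]
    - [[0,0,-0.16],0,0]
    - [[0,0,-0.16],0,0]

```text
clock: 17.3
tool_pos: [0.4479, -0.2356, 0.0854]
tcp_rot: [-0.0, 0.591, 0.806, 0.0]
force: [1.7, -0.3, -8.7]
finger_gap: 0.0098
grip_force: 30.0
```

Run:
```python
from m import *
s,p=look("wrist"); rel(s,[.4488,-.2342,.0803]); knob(p,s,.09); print(s["force"],s["torque"])
```

```text
clock 17.3 tcp [ 0.4479 -0.2356  0.0854] xyaw 107.5 delta units [0.035 0.043 0.171]
knob top 0.1022 c [ 0.4462 -0.2284] size [0.01   0.0309] ang 108.0 1103
[ 1.66122897 -0.3383439  -8.6579031 ] [-0.14585521 -0.41284458 -0.01087994]
```

Emit:
arm_command:
  deltas:
    - [[0,0,0],1,0]
    - [[0,0,0],2,0]
    - [[0,0,0],3,0]
    - [[0.01,0,0],4,0]
    - [[0.01,0,0],5,0]
    - [[0.01,-0.01,0],6,0]
    - [[0.02,-0.01,0],7,0]
    - [[0.02,-0.01,0],8,0]
    - [[0.02,-0.01,0],9,0]
    - [[0.03,-0.01,0],10,0]
    - [[0.03,-0.02,0],11,0]
    - [[0.03,-0.02,0],12,0]
    - [[0.03,-0.02,0],13,0]
    - [[0.03,-0.02,0],14,0]
    - [[0.03,-0.02,0],14,0]
    - [[0.03,-0.02,0],14,0]

```text
clock: 18.68
tool_pos: [0.4471, -0.2352, 0.0856]
tcp_rot: [0.0, 0.947, 0.322, -0.0]
force: [0.7, -1.9, -8.5]
finger_gap: 0.0097
grip_force: 30.0
```

Run:
```python
from m import *
s,p=look("wrist"); rel(s,[.4488,-.2342,.0703]); knob(p,s,.09); print(s["force"],s["torque"])
```

```text
clock 18.68 tcp [ 0.4471 -0.2352  0.0856] xyaw 37.6 delta units [0.066 0.008 0.51 ]
knob top 0.1024 c [ 0.4533 -0.2307] size [0.0315 0.0104] ang 37.9 1090
[ 0.6615148  -1.862161   -8.53197843] [-0.49576389 -0.18553987 -0.03244106]
```

Emit:
arm_command:
  deltas:
    - [[0,0,0.08],0,0]
    - [[0,0,0.16],0,0]
    - [[0,0,0.24],0,0]
    - [[0,0,0.32],0,0]
    - [[0,0,0.4],0,0]
    - [[0,0,0.45],0,0]
    - [[0,0,0.45],0,0]
    - [[0,0,0.45],0,0]

```text
clock: 19.4
tool_pos: [0.4473, -0.2353, 0.0722]
tcp_rot: [0.0, 0.947, 0.321, 0.0]
force: [1.1, -2.9, -4.3]
finger_gap: 0.0098
grip_force: 30.0
```

The spring still pulls down freely, so the pin is going into the slot. I'll release and clear away.

Emit:
arm_command:
  deltas:
    - [[0,0,0.03],0,0]
    - [[0,0,0.03],0,0.3]
    - [[0,0,0.03],0,0.5]
    - [[0,0,0.03],0,0.5]
    - [[0,0,0.03],0,0.5]
    - [[0,0,0.03],0,0.5]
    - [[0,0,-1],0,0.5]
    - [[0,0,-2],0,0.5]
    - [[0,0,-2.5],0,0.5]
    - [[0,0,-2.5],0,0.5]
    - [[0,0,-2.5],0,0.5]

```text
clock: 20.32
tool_pos: [0.4474, -0.235, 0.1477]
tcp_rot: [0.0, 0.947, 0.321, 0.001]
force: [-0.1, -0.7, -0.3]
finger_gap: 0.0445
grip_force: 0.0
```

Run:
```python
from m import *
s,p=look("wrist","w7.png"); knob(p,s,.078); rel(s,[0,0,0]); C=np.array([.5258,-.1743]); cradle(p,s,C); print(s["force"])
p=snapshot("scene")
for t in ["green_spool","blue_spool","tape"]:
    for r in trace(p,t)[:1]: print(t,r["at"],np.median(maskpts(p,r["mask"]),0).round(3))
```

```text
knob top 0.0883 c [ 0.4493 -0.2339] size [0.0412 0.0099] ang 37.9 559
clock 20.32 tcp [ 0.4474 -0.235   0.1477] xyaw 37.5 delta units [ -7.065 -15.3     4.898]
cradle c [ 0.5257 -0.1754] size [0.0537 0.1408] ang 172.92 walls [np.float32(172.82), np.float32(172.97)] 2966
[-0.08543941 -0.73751136 -0.32292979]
green_spool [255.7, 229.5] [0.399 0.073 0.036]
blue_spool [182.8, 241.8] [0.505 0.198 0.036]
tape [145.9, 268.8] [0.509 0.317 0.019]
```

View pics/w7.png

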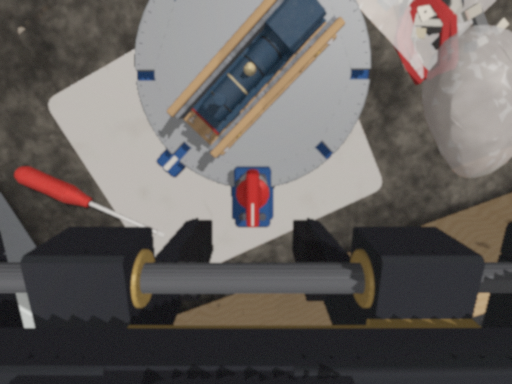

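The knob top is back at 0.0883 m, the same as its home height, with the bar radial at (253,200). The chimney end points at the white line (172,160), and the spools and tape haven't moved.

```bash
python3 -c "
from cell import bot
print(bot.close_job())"
```

```text
the job is handed in; nothing more can be done
None
```

The job is handed in: the chimney end points to the white line, the pin measures fully home in that slot, and the spools and tape are where they were; the arm was clear at about 20 s.

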